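Turn a painting panel over in its slide-jaw holder

ROBOT

A 6-joint arm with a two-finger parallel gripper is mounted at the origin on the work surface. World frame = base frame: x ahead of the robot, y to its left, z up, the work surface at z = 0. Lengths are in m, angles in rad, forces in N, time in s.
With the tool pointing down it reaches from about 0.375 to 0.9 m from the base axis. Payload 3.1 kg.
Tool frame: the origin (TCP) lies between the finger pads; the fingertips stand 8 mm ahead of it and the grasp point (between the pads) lies 11 mm behind it; z points along the fingers, y is the line along which they close (so a half turn about z gives the same grasp; the last joint's range is limited). The gripper opens to 87 mm and grips with 3 to 60 N. Pads are 19 mm wide; open, the fingers measure 117 mm over their backs; the gripper's body (75 mm by 190 mm) begins 51 mm behind the grasp point.
Start: joints at [-1.353, 0.527, 1.433, -0, 1.181, -0.178], TCP at [0.242, -0.576, 0.231] pointing down, gripper open.
Joint ranges: [-3.08, 3.08], [-0.75, 2.2], [0.22, 2.44], [-1.43, 4.57], [0, 2.65], [-2.85, 2.85]. Speed limits (rad/s): [2.79, 2.79, 3.14, 3.14, 3.14, 3.14].

INTERFACE

Orientations are given as a unit quaternion [x, y, z, w].
In Python, from rig import robot gives the robot as it stands.
- The arm moves only by the tool move_arm, never from a script. Its argument "motion" is text: rows parted by semicolons, each of 5 numbers parted by spaces: the opening, from -1 (shut) to 1 (fully open), then the shift along the tool's x, y, z normalised to -1 to 1, where 1 is 0.2 m, then the turn about the tool's z normalised to -1 to 1, where 1 is pi rad. A call has 1 to 12 rows; each row is the pose to reach, as a shift and turn from the pose commanded when the call began, along the tool's axes at that moment, turning the shorter way round; what a row does not reach only later rows make up. A row lasts 1/12 s, in which the tool goes at most 41.7 mm and 7.16 degrees, less where a joint would pass 70% of its speed; a pose out of reach is approached as far as the arm can. A call with a number of a shift or a turn outside -1 to 1 is refused whole. A call with a gripper value outside its range is refused whole. The fingers move at their own pace and stop on an object; "newtons" is the grip in N (left out, the last holds). Time passes only in rows, so rows that repeat a pose let the fingers close. It gives the time, the measured TCP pose, the force, the opening and the grip force at its end, in the units of the state.
- robot.get_obs(): the state, without advancing time (a new reading comes with each control period).
- robot.camera(name): name is "scene" or "top" or "wrist"; returns (picture, depth): 420x560x3 uint8, red, green, blue; 420x560 float32, m along the optical axis (not along the pixel's ray), 0 where there is no reading.
- robot.camera_model(name): a dict with "mtx" (3x3 intrinsics, pixels), "position" and "attitude" of the camera in the world. Camera axes: x right, y down, z forward; pixel columns grow to the right and rows downward; lengths in m; the calibration is good to about 2 mm. The wrist camera is an equidistant fisheye: a pixel r from the principal point sees the ray r / f radians off the axis. A picture is of the moment at which its call begins: read the wrist's pose just before it. camera_model takes no time and is no camera call; for the wrist camera it gives the pose at the moment of the call.
- robot.hand_in(): hands the job in; it is judged then, once.
The state is a dict: "time": time; "q": joint angles; "joint_velocities": joint speeds; "joint_torque": joint torques, N m; "position": TCP position; "tool_rot": TCP orientation; "ft_force": force on the tool from outside, world axes, zero at the start; "moment": the same for the moment, N m; "grip_width": finger opening in m; "grip_force": force on a finger pad.
Only numpy, scipy, OpenCV 4.12 (cv2) and the standard library are available. Lean on these libraries where they do the work, as an engineer would, in place of code of your own. Each camera call takes 0.05 s, during which the arm holds its last target. There are 200 camera calls.

TASK

The small cradled panel in the slide-jaw holder has its orange edge painted; now its white front is needed facing up. First lift the small blue paint tin off the holder and stand it upright on the cork mat; then draw the sliding jaw back by its red post, tip the panel over so that it lies flat on the holder's bed with the white face up, and slide the jaw shut again so that the panel is held snugly between the two jaws. Do not tip the tin over, and leave the other things on the bench where they are.

Things in the scene. Friction and masses are not known exactly. Their poses are not given: they have to be found in the camera images.
- fixture: Slide-jaw holder fixed to the bench: plywood bed 130 (x) by 290 (y) by 18 mm high, origin at the centre of its underside, z up. Jaws slide along its y. Fixed wooden jaw at the +y end: 120 mm long in x, 30 mm high above the bed, inner face at y = +110 mm, outer at +132 mm. The moving jaw is on the panel's -y side.
- jaw (a joint): Travel of the moving jaw, 0 to 0.125 m, growing as it opens towards fixture -y; starts 0 to 0.006. Its inner face is at fixture y = 73 mm - travel: gap = 37 mm + travel (0.043 is snug on the panel lying flat). About 4 N friction, stays where left. Jaw 120 mm long, 22 thick, 30 high above the bed; its tail, 70 wide, 18.5 high, ends 65 mm behind the inner face.
- jaw_post (a point): Centre of the top of the red square post on the moving jaw's tail, by which the jaw is slid: 20 by 20 mm, top 70 mm above the bed, its upper 51 mm free; its centre is 45 mm behind the jaw's inner face (fixture x = 0, y = 28 mm - travel).
- panel: Cradled panel, loose, 0.22 kg, 110 (x) by 36 (y) by 80 mm (z); white front on its +y side, bare back on -y, orange edges. Stands on a long edge, white face to the fixed jaw, axes parallel to the fixture's; origin: centre of that edge. Pushed towards -y high on the white face it tips and beyond 24 degrees falls on its back, 36 to 116 mm from the fixed jaw, its y axis up.
- panel_center (a point): Centre of the panel's block, 40 mm from the origin along its own z.
- tin: Small closed paint tin, steel with a blue band, diameter 52 mm, 65 mm high, 0.18 kg; origin at the centre of its underside. It stands on the bed behind the moving jaw and keeps the jaw from opening far enough.
- mat: Square cork mat fixed to the bench, 130 by 130 by 4 mm, on the robot's right; origin at the centre of its underside.
- bucket: White pail of brushes, bystander: diameter 170 mm, 170 mm high, brushes to 320 mm; origin under its centre.
- jar_a: Amber glass jar with dark lid, bystander: diameter 68, height 100 mm; origin under its centre.
- jar_b: Green glass jar with dark lid, bystander: diameter 68, height 100 mm; origin under its centre.
- big_tin: Larger tin with a paper label, bystander: diameter 84, height 95 mm; origin under its centre.
- water_cup: White ceramic cup, bystander: diameter 72, height 85 mm; origin under its centre.
- brush: Brush with green handle lying on the bench beyond the holder, bystander.
- knife: Flat painting spatula with wooden handle lying on the bench left of the holder, bystander.
Not all that is in view belongs to the job. Leave any pink, purple or yellow look-alike of the tin alone.

How it is judged:
On the way, in this order (a step that is already met when the one before it is completed fails the run):
1. the small tin stands upright on the cork mat (horizontal distance between tin and mat below 0.045 m and height (world z) of tin below 0.009 m and angle between tin's own z axis and vertical below 0.1 rad), for 0.2 s.
2. the panel lies flat on the holder's bed, white face up (angle between panel's own y axis and vertical below 0.08 rad and z of panel_center in the frame of fixture between 0.032 and 0.04 m), for 0.2 s.
At the end, for the whole second after the job is handed in: Panel at rest, flat on the bed (3 mm, 0.06 rad), white face up, square to the jaws (0.06 rad), within 35 mm of their middle along x and 5 mm of snug along y, jaw shut with at most 3 mm of play; small tin at rest upright on the mat, within 45 mm of its centre (all of step 1 and angle between panel's own y axis and vertical below 0.06 rad and z of panel_center in the frame of fixture between 0.033 and 0.039 m and x of panel_center in the frame of fixture between -0.035 and 0.035 m and y of panel_center in the frame of fixture between 0.065 and 0.075 m and angle between the x axis of panel and the x axis of fixture, either way round below 0.06 rad and value of joint jaw between 0.04 and 0.046 m and linear speed of each of panel, tin below 0.01 m/s); the robot touches nothing.
It fails at once if the small tin is tipped over (angle between tin's own z axis and vertical above 0.7 rad).
It fails at once if a bystander is moved by more than 40 mm (distance of any of bucket, jar_a, jar_b, big_tin, water_cup, brush, knife from where it was at the start of the episode above 0.04 m).
It also fails if it takes over 72 s, if anything falls off the work surface, if the arm or the gripper's body presses on something with over 40 N, if the wrist force passes 120 N, or if a joint passes its speed limit or range.

## Working session

There is one attempt and no reset: what is moved stays moved. The work goes in short steps, Python scripts to look and compute and a tool call to move; the robot and the scene stay as the last step left them, time stands still between calls to the robot, and variables do not carry over. Pictures are saved under pics/ and viewed, at most 10 in all, crops included, and the job is handed in when it is done.

Besides the shell and the picture viewer there is one more tool, called after "Request:" in YAML: its name, and indented under it one key for each argument. move_arm: Moves the arm, as the interface text tells. Its arguments: {"type":"object","properties":{"motion":{"type":"string"},"newtons":{"type":"number"}},"required":["motion"]}

```bash
mkdir -p pics; cat > h.py <<'E'
import numpy as np, cv2
from rig import robot
from scipy.spatial.transform import Rotation as R
def att(m):
    a=np.array(m["attitude"],float)
    return a if a.shape==(3,3) else R.from_quat(a).as_matrix()
def cloud(name):
    im,d=robot.camera(name); m=robot.camera_model(name); K=np.array(m["mtx"])
    v,u=np.mgrid[:d.shape[0],:d.shape[1]]
    P=np.stack([(u-K[0,2])/K[0,0]*d,(v-K[1,2])/K[1,1]*d,d],-1)
    W=P@att(m).T+np.array(m["position"]); W[d==0]=np.nan
    return im,W
E
python3 - <<'E'
from h import *
print(robot.get_obs())
for n in("scene","top"):
    print(robot.camera_model(n))
    im,W=cloud(n); np.savez(n+".npz",im=im,W=W); cv2.imwrite(f"pics/{n}0.png",im[...,::-1])
E
```

```text
{'time': 0.0, 'q': array([-1.35248857e+00,  5.28463470e-01,  1.43389886e+00,  1.46202927e-08,
        1.18140176e+00, -1.78485346e-01]), 'joint_velocities': array([-0.00038798, -0.00113219,  0.00015585,  0.00149787,  0.00171812,
        0.00147322]), 'joint_torque': array([-1.01734436e-04, -4.40047181e+01, -1.76591009e+01,  6.30972558e-02,
        5.82060940e-02, -1.68246243e-04]), 'position': array([ 0.2414171 , -0.57571513,  0.22957438]), 'tool_rot': array([ 9.80383297e-01,  1.97097469e-01, -2.16097048e-05, -1.08549993e-03]), 'ft_force': array([ 0.25045008,  0.29911054, -0.05806633]), 'moment': array([-0.00916769, -0.0742234 , -0.02023306]), 'grip_force': 0.0, 'grip_width': 0.08710655764308489}
{'mtx': array([[454.68750364,   0.        , 279.59831249],
       [  0.        , 454.68750364, 217.23637185],
       [  0.        ,   0.        ,   1.        ]]), 'position': array([ 0.9406975 , -0.50357937,  1.05579273]), 'attitude': array([ 0.91329776,  0.27155775, -0.08189041, -0.29229703])}
{'mtx': array([[546.10219215,   0.        , 279.19705607],
       [  0.        , 546.10219215, 215.04356696],
       [  0.        ,   0.        ,   1.        ]]), 'position': array([0.40203524, 0.06569075, 1.69842595]), 'attitude': array([ 0.70881477, -0.70254331,  0.04213511, -0.04731965])}
```

View pics/scene0.png

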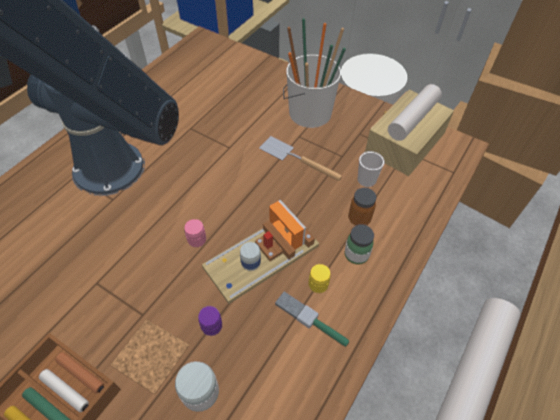

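View pics/top0.png

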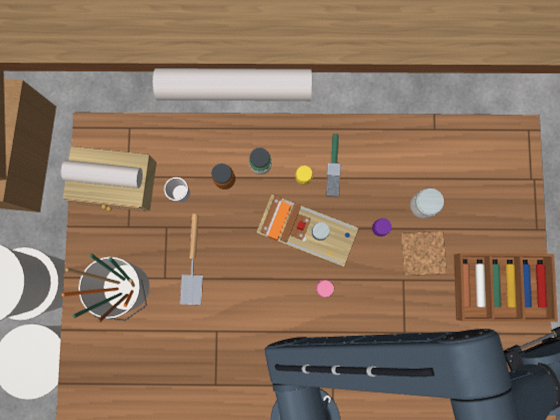

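The top view shows the tin at (320,231), the red post at about (302,226), the panel's orange edge at (278,219) and the mat at (424,253). In the scene view the tin is at (250,255), the post at (268,240) and the panel at (287,225).

```bash
python3 - <<'E'
from h import *
for n,rois in (("scene",dict(tin=(235,268,238,275),post=(260,276,228,252),panel=(262,310,200,252),mat=(110,190,320,390),fix=(200,322,200,300))),("top",dict(tin=(308,333,219,243),post=(294,310,216,238),panel=(262,294,198,242),mat=(400,448,230,278),fix=(255,362,190,270)))):
    z=np.load(n+".npz"); im,W=z["im"],z["W"]
    hsv=cv2.cvtColor(im,cv2.COLOR_RGB2HSV)
    for k,(a,b,c,d) in rois.items():
        w=W[c:d,a:b].reshape(-1,3); h=hsv[c:d,a:b].reshape(-1,3).astype(int)
        if k=="tin": s=(w[:,2]>.076)&(w[:,2]<.09)&(h[:,1]<110)
        if k=="post": s=((h[:,0]<5)|(h[:,0]>172))&(h[:,1]>170)&(w[:,2]>.078)&(w[:,2]<.096)
        if k=="panel": s=(w[:,2]>.09)&(w[:,2]<.106)
        if k=="mat": s=(w[:,2]>.0015)&(w[:,2]<.012)&(h[:,0]>8)&(h[:,2]>140)
        if k=="fix": s=(w[:,2]>.012)&(w[:,2]<.025)
        p=w[s]
        if len(p)<5: print(n,k,len(p));continue
        r=cv2.minAreaRect((p[:,:2]*1000).astype(np.float32))
        print(n,k,len(p),"mean",p.mean(0).round(4),"zmed",np.median(p[:,2]).round(4),"rect c",np.round(r[0],1),"size",np.round(r[1],1),"ang",round(r[2],1))
a=cv2.imread("pics/top0.png")[180:280,245:455]; a=cv2.resize(a,None,fx=3.8,fy=3.8,interpolation=2)
cv2.imwrite("pics/topc.png",a)
E
```

```text
scene tin 257 mean [ 0.5648 -0.0462  0.0829] zmed 0.083 rect c [564.5 -45.6] size [46.5 47.4] ang 15.0
scene post 42 mean [0.5806 0.0132 0.0876] zmed 0.0876 rect c [578.8  13.9] size [17.8 19.4] ang 62.5
scene panel 556 mean [0.5947 0.0792 0.0976] zmed 0.098 rect c [582.9  56.4] size [ 93.  111.8] ang 68.6
scene mat 2858 mean [ 0.5014 -0.3675  0.004 ] zmed 0.0038 rect c [ 493.4 -370. ] size [201.1 164.5] ang 33.4
scene fix 2729 mean [ 0.5664 -0.0629  0.0181] zmed 0.018 rect c [580.7 -31.4] size [317.5 212.6] ang 33.2
top tin 197 mean [ 0.5625 -0.0466  0.0822] zmed 0.0818 rect c [563.1 -45.8] size [47.  47.1] ang 73.8
top post 40 mean [0.5777 0.014  0.0857] zmed 0.0853 rect c [577.8  14.5] size [17.2 20. ] ang 67.5
top panel 438 mean [0.5915 0.0812 0.0972] zmed 0.097 rect c [591.8  81.3] size [ 36.2 110.6] ang 69.2
top mat 1225 mean [ 0.5017 -0.3693  0.0051] zmed 0.0047 rect c [ 501.9 -368.1] size [145.7 149. ] ang 0.4
top fix 2074 mean [ 0.558  -0.0487  0.0177] zmed 0.0174 rect c [602.9 -40.2] size [326.3 215.9] ang 69.4
```

View pics/topc.png

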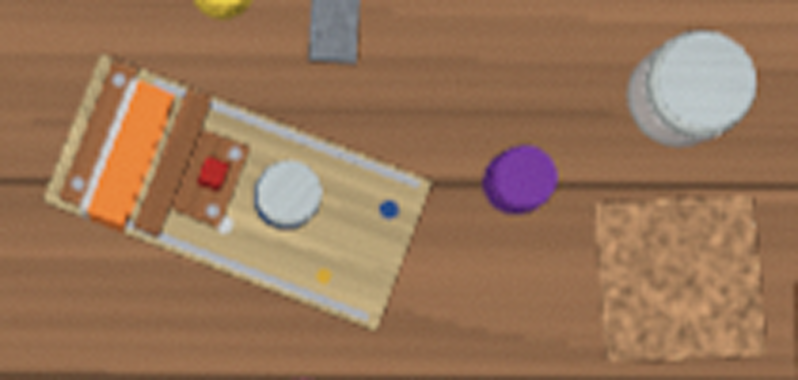

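The top crop shows the holder turned about 21° and the tin clear of the jaw tail. The two views agree within about 3 mm:

| Item | Position (m) |
|---|---|
| Tin | (0.564, −0.046), top at 0.0825 |
| Post | (0.579, 0.014), top at 0.087 |
| Panel top | (0.592, 0.081, 0.098), long side 110 mm, yaw −21° |
| Mat | (0.5015, −0.368) |

I'll turn the tool so that its x runs along fixture +y and its y along fixture +x.

Request:
move_arm:
  motion: "1 1 -0.725 0 -0.257; 1 1 -0.725 0 -0.257; 1 1 -0.725 0 -0.257; 1 1 -0.725 0 -0.257; 1 1 -0.725 0 -0.257; 1 1 -0.725 0 -0.257; 1 1 -0.725 0 -0.257; 1 1 -0.725 0 -0.257; 1 1 -0.725 0 -0.257"
  newtons: 25

```text
time: 0.85
position: [0.3702, -0.3654, 0.2305]
tool_rot: [0.824, 0.566, -0.0, 0.0]
ft_force: [0.7, -1.3, -0.3]
grip_width: 0.0869
grip_force: 0.0
```

Request:
move_arm:
  motion: "1 1 0.33 0 0; 1 1 0.33 0 0; 1 1 0.33 0 0; 1 1 0.33 0 0; 1 1 0.33 0 0; 1 1 0.33 0 0"

```text
time: 1.35
position: [0.5067, -0.1988, 0.2305]
tool_rot: [0.824, 0.567, 0.002, 0.0]
ft_force: [0.2, 0.1, 1.1]
grip_width: 0.087
grip_force: 0.0
```

Request:
move_arm:
  motion: "1 0.835 0 0.2 0; 1 0.835 0 0.2 0; 1 0.835 0 0.2 0; 1 0.835 0 0.2 0; 1 0.835 0 0.2 0; 1 0.835 0 0.2 0; 1 0.835 0 0.2 0; 1 0.835 0 0.2 0"

```text
time: 2.02
position: [0.5632, -0.0487, 0.1908]
tool_rot: [0.825, 0.565, -0.0, 0.0]
ft_force: [-0.1, -0.1, -0.3]
grip_width: 0.087
grip_force: 0.0
```

Request:
move_arm:
  motion: "1 0.01 0 0.35 0; 1 0.01 0 0.6 0; 1 0.01 0 0.735 0; 1 0.01 0 0.735 0; 1 0.01 0 0.735 0; 1 0.01 0 0.735 0; 1 0.01 0 0.735 0"

```text
time: 2.6
position: [0.5652, -0.0462, 0.0451]
tool_rot: [0.825, 0.566, 0.001, 0.001]
ft_force: [0.3, 0.5, 0.9]
grip_width: 0.087
grip_force: 0.0
```

Request:
move_arm:
  motion: "-1 0 0 0 0; -1 0 0 0 0; -1 0 0 0 0; -1 0 0 0 0; -1 0 0 0 0; -1 0 0 0 0; -1 0 0 0 0; -1 0 0 0 0; -1 0 0 0 0"
  newtons: 25

```text
time: 3.35
position: [0.5639, -0.0444, 0.0438]
tool_rot: [0.824, 0.566, 0.0, -0.0]
ft_force: [-1.3, 0.7, 2.9]
grip_width: 0.0512
grip_force: 25.0
```

Request:
move_arm:
  motion: "-1 0 0 -0.15 0; -1 0 0 -0.3 0; -1 0 0 -0.45 0; -1 0 0 -0.6 0; -1 0 0 -0.6 0; -1 0 0 -0.6 0"

```text
time: 3.85
position: [0.5648, -0.0448, 0.1649]
tool_rot: [0.824, 0.566, 0.001, 0.001]
ft_force: [0.4, -0.1, -2.5]
grip_width: 0.0513
grip_force: 25.0
```

Request:
move_arm:
  motion: "-1 -0.1 0.02 0 0; -1 -0.22 0.05 0 0; -1 -0.35 0.08 0 0; -1 -0.48 0.11 0 0; -1 -0.6 0.14 0 0; -1 -0.7 0.16 0 0; -1 -0.77 0.17 0 0; -1 -0.81 0.18 0 0; -1 -0.81 0.18 0 0"

```text
time: 4.6
position: [0.5386, -0.2098, 0.1622]
tool_rot: [0.825, 0.566, -0.0, -0.001]
ft_force: [-0.0, -0.5, -1.4]
grip_width: 0.0515
grip_force: 25.0
```

Request:
move_arm:
  motion: "-1 -0.1 0.02 0 0; -1 -0.22 0.03 0 0; -1 -0.35 0.05 0 0; -1 -0.48 0.07 0 0; -1 -0.6 0.09 0 0; -1 -0.7 0.1 0 0; -1 -0.77 0.11 0 0; -1 -0.81 0.11 0 0; -1 -0.81 0.11 0 0; -1 -0.81 0.11 0 0"

```text
time: 5.43
position: [0.5018, -0.3665, 0.1632]
tool_rot: [0.824, 0.566, 0.0, -0.001]
ft_force: [0.1, 0.1, -2.0]
grip_width: 0.0516
grip_force: 25.0
```

Request:
move_arm:
  motion: "-1 0 0 0.1 0; -1 0 0 0.22 0; -1 0 0 0.35 0; -1 0 0 0.48 0; -1 0 0 0.56 0; -1 0 0 0.6 0; -1 0 0 0.625 0; -1 0 0 0.645 0; -1 0 0 0.66 0; -1 0 0 0.662 0; -1 0 0 0.662 0"

```text
time: 6.35
position: [0.5023, -0.3681, 0.0319]
tool_rot: [0.824, 0.566, 0.0, 0.001]
ft_force: [-0.3, 0.5, -0.3]
grip_width: 0.0518
grip_force: 25.0
```

Request:
move_arm:
  motion: "-1 0 0 0.006 0; -1 0 0 0.008 0; -1 0 0 0.008 0; 1 0 0 0.008 0; 1 0 0 0.008 0; 1 0 0 0.008 0; 1 0 0 0.008 0; 1 0 0 0.008 0; 1 0 0 0.008 0; 1 0 0 0.008 0"

```text
time: 7.18
position: [0.5019, -0.3678, 0.0296]
tool_rot: [0.824, 0.566, 0.0, 0.0]
ft_force: [0.9, -0.2, -0.2]
grip_width: 0.0849
grip_force: 0.0
```

Request:
move_arm:
  motion: "1 0 0 -0.1 0; 1 0 0 -0.3 0; 1 0 0 -0.5 0; 1 0 0 -0.7 0; 1 0 0 -0.7 0; 1 0 0 -0.7 0"

```text
time: 7.68
position: [0.5033, -0.3692, 0.1728]
tool_rot: [0.824, 0.566, 0.001, 0.004]
ft_force: [-0.5, 0.4, -0.1]
grip_width: 0.0872
grip_force: 0.0
```

```bash
cat >> h.py <<'E'
def rects(n,boxes):
    im,W=cloud(n); hsv=cv2.cvtColor(im,cv2.COLOR_RGB2HSV).astype(int)
    for k,(cx,cy,r,z0,z1) in boxes.items():
        s=(np.hypot(W[...,0]-cx,W[...,1]-cy)<r)&(W[...,2]>z0)&(W[...,2]<z1)
        if k=="post": s&=((hsv[...,0]<6)|(hsv[...,0]>172))&(hsv[...,1]>150)
        p=W[s]
        if len(p)<5: print(n,k,len(p)); continue
        q=cv2.minAreaRect((p[:,:2]*1000).astype(np.float32))
        print(n,k,len(p),p.mean(0).round(4),"rect",np.round(q[0],1),np.round(q[1],1),round(q[2],1),"z",np.percentile(p[:,2],[5,50,95]).round(4),"rgb",im[s].mean(0).astype(int))
    return im,W
E
python3 - <<'E'
from h import *
ex=np.array([.9336,-.3584]);ey=np.array([.3584,.9336])
for n in("scene","top"):
    im,W=rects(n,dict(tin=(.502,-.368,.045,.055,.085),post=(.579,.014,.03,.078,.096),panel=(.593,.08,.07,.09,.106)))
    cv2.imwrite(f"pics/{n}1.png",im[...,::-1])
    # fixed jaw top
    c=np.array([.579,.014]); D=W[...,:2]-c; a=D@ex; b=D@ey
    s=(abs(a)<.05)&(b>0.06)&(b<.13)&(W[...,2]>.042)&(W[...,2]<.054)
    print(n,"fixed jaw b from post",np.percentile(b[s],[2,50,98]).round(4),s.sum())
E
```

```text
scene tin 136 [ 0.5202 -0.3753  0.0639] rect [ 519.3 -375.1] [46.3 16.8] 68.9 z [0.0557 0.0649 0.0711] rgb [145 151 151]
scene post 61 [0.5813 0.0119 0.0864] rect [579.9  12.9] [18.8 18.9] 68.4 z [0.0811 0.0875 0.0902] rgb [148  53  45]
scene panel 548 [0.5951 0.0797 0.0976] rect [583.3  59.2] [ 88.2 113.5] 68.6 z [0.093  0.0978 0.1008] rgb [213 138  81]
scene fixed jaw b from post [0.0611 0.0952 0.1082] 74
top tin 140 [ 0.5066 -0.3606  0.0666] rect [ 508.  -361.4] [29.5 48.2] 45.8 z [0.0568 0.0673 0.0732] rgb [180 189 190]
top post 38 [0.578  0.0137 0.0862] rect [578.1  14.2] [17.3 20.1] 63.1 z [0.0801 0.086  0.0926] rgb [172  44  40]
top panel 447 [0.591  0.0809 0.0971] rect [582.6  57.6] [ 86.8 110.4] 68.8 z [0.0918 0.0967 0.1028] rgb [231 146  82]
top fixed jaw b from post [0.0889 0.0976 0.1074] 168
```

View pics/scene1.png

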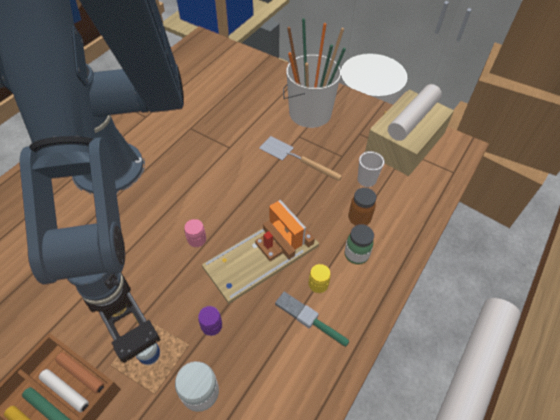

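The tin stands upright on the mat, with its top at about 0.067, visible under the gripper at (150,352). The holder is unchanged and t is about 4 mm. Next is the post.

Request:
move_arm:
  motion: "1 0.96 -0.165 0 0; 1 0.96 -0.165 0 0; 1 0.96 -0.165 0 0; 1 0.96 -0.165 0 0; 1 0.96 -0.165 0 0; 1 0.96 -0.165 0 0"

```text
time: 8.28
position: [0.5381, -0.17, 0.167]
tool_rot: [0.823, 0.569, -0.001, -0.004]
ft_force: [-0.6, -0.0, -0.1]
grip_width: 0.0874
grip_force: 0.0
```

Request:
move_arm:
  motion: "1 0.96 -0.165 0 0; 1 0.96 -0.165 0 0; 1 0.96 -0.165 0 0; 1 0.96 -0.165 0 0; 1 0.96 -0.165 0 0; 1 0.96 -0.165 0 0; 1 0.96 -0.165 0 0; 1 0.96 -0.165 0 0"

```text
time: 8.95
position: [0.5771, 0.0137, 0.1681]
tool_rot: [0.824, 0.566, -0.001, -0.001]
ft_force: [0.8, -0.3, -0.6]
grip_width: 0.0869
grip_force: 0.0
```

Request:
move_arm:
  motion: "1 0 0.01 0.15 0; 1 0 0.01 0.3 0; 1 0 0.01 0.45 0; 1 0 0.01 0.545 0; 1 0 0.01 0.545 0; 1 0 0.01 0.545 0; 1 0 0.01 0.545 0"

```text
time: 9.53
position: [0.5805, 0.0123, 0.0613]
tool_rot: [0.825, 0.566, 0.0, 0.0]
ft_force: [-0.5, -0.1, 0.7]
grip_width: 0.0871
grip_force: 0.0
```

Request:
move_arm:
  motion: "-1 0 0 0 0; -1 0 0 0 0; -1 0 0 0 0; -1 0 0 0 0; -1 0 0 0 0; -1 0 0 0 0; -1 0 0 0 0; -1 0 0 0 0; -1 0 0 0 0; -1 0 0 0 0; -1 0 0 0 0"
  newtons: 35

```text
time: 10.45
position: [0.5791, 0.0138, 0.0604]
tool_rot: [0.824, 0.566, -0.001, -0.001]
ft_force: [-5.3, 2.9, 4.2]
grip_width: 0.0218
grip_force: 2.9
```

Request:
move_arm:
  motion: "-1 0 0 0 0; -1 0 0 0 0; -1 0 0 0 0; -1 -0.04 0 0 0; -1 -0.1 0 0 0; -1 -0.16 0 0 0; -1 -0.22 0 0 0; -1 -0.28 0 0 0; -1 -0.34 0 0 0; -1 -0.4 0 0 0; -1 -0.46 0 0 0; -1 -0.46 0 0 0"

```text
time: 11.45
position: [0.5449, -0.0732, 0.0604]
tool_rot: [0.824, 0.566, -0.001, -0.001]
ft_force: [-5.3, -2.5, 2.9]
grip_width: 0.0198
grip_force: 35.0
```

Request:
move_arm:
  motion: "-1 -0.04 0 0 0; -1 -0.08 0 0 0; -1 -0.1 0 0 0; -1 -0.1 0 0 0; -1 -0.1 0 0 0"

```text
time: 11.87
position: [0.5383, -0.0905, 0.0603]
tool_rot: [0.824, 0.567, -0.001, -0.001]
ft_force: [-6.2, 1.5, 2.3]
grip_width: 0.0199
grip_force: 35.0
```

Request:
move_arm:
  motion: "0 0 0 0 0; 0 0 0 0 0; 0 0 0 0 0; 0 0 0 0 0; -0.08 0 0 -0.2 0; -0.08 0 0 -0.4 0; -0.08 0 0 -0.6 0; -0.08 0 0 -0.65 0; -0.08 0 0 -0.65 0; -0.08 0 0 -0.65 0"

```text
time: 12.7
position: [0.5401, -0.0911, 0.1909]
tool_rot: [0.824, 0.566, 0.001, 0.001]
ft_force: [-0.5, -0.2, -0.5]
grip_width: 0.0399
grip_force: 0.0
```

Request:
move_arm:
  motion: "-0.08 1 -0.055 0 0; -0.08 1 -0.055 0 0; -0.08 1 -0.055 0 0; -0.08 1 -0.055 0 0; -0.08 1 -0.055 0 0; -0.08 1 -0.055 0 0; -0.08 1 -0.055 0 0; -0.08 1 -0.055 0 0"

```text
time: 13.37
position: [0.5996, 0.0994, 0.1883]
tool_rot: [0.824, 0.567, -0.002, -0.001]
ft_force: [0.3, -0.1, -0.4]
grip_width: 0.0398
grip_force: 0.0
```

Request:
move_arm:
  motion: "-0.08 0.075 0 0 0; -0.08 0.075 0 0 0; -0.08 0.075 0 0.15 0; -0.08 0.075 0 0.3 0; -0.08 0.075 0 0.3 0; -0.08 0.075 0 0.3 0; -0.08 0.075 0 0.3 0"

```text
time: 13.95
position: [0.6073, 0.1132, 0.1316]
tool_rot: [0.824, 0.566, 0.001, 0.0]
ft_force: [1.0, 0.7, 1.0]
grip_width: 0.0399
grip_force: 0.0
```

```bash
python3 - <<'E'
from h import *
ex=np.array([.9336,-.3584]);ey=np.array([.3584,.9336]); c=np.array([.579,.0138])
for n in("scene","top"):
    im,W=rects(n,dict(panel=(.592,.08,.06,.09,.106),post=(.5383,-.0905,.03,.078,.096)))
    cv2.imwrite(f"pics/{n}2.png",im[...,::-1])
p=robot.get_obs()["position"]; print(p,(p[:2]-c)@ex,(p[:2]-c)@ey)
E
```

```text
scene panel 544 [0.595  0.0803 0.0976] rect [593.6  81.8] [ 39.4 111.3] 68.1 z [0.0938 0.0976 0.1007] rgb [213 139  81]
scene post 64 [ 0.5416 -0.0922  0.0862] rect [540.7 -91. ] [20.2 19. ] 68.2 z [0.0797 0.0871 0.0905] rgb [150  52  45]
top panel 71 [0.5911 0.0786 0.0975] rect [598.3  80.4] [56.2 14.8] 0.5 z [0.0922 0.0971 0.1034] rgb [226 132  66]
top post 40 [ 0.5384 -0.0904  0.086 ] rect [537.9 -90.6] [18.4 19.6] 62.9 z [0.0799 0.0856 0.091 ] rgb [171  44  40]
[0.60789413 0.11340286 0.13250387] -0.008722103592521185 0.10334489048780057
```

View pics/scene2.png

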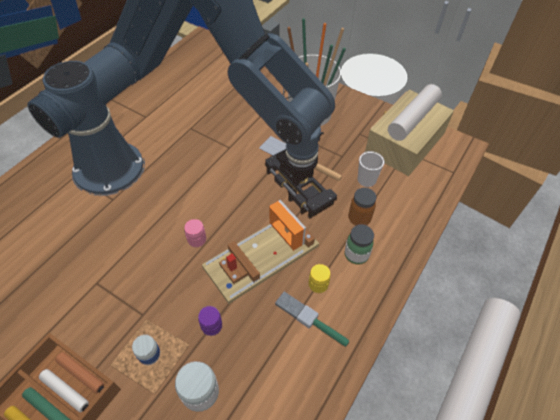

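The jaw is back at (240,262), the panel still stands at (287,225), and the fingers are behind its white face with about 9 mm clearance. I'll lower and push.

Request:
move_arm:
  motion: "-0.08 0 -0.01 0.1 0; -0.08 0 -0.01 0.205 0; -0.08 0 -0.01 0.205 0; -0.08 0 -0.01 0.205 0; -0.08 0 -0.01 0.205 0"

```text
time: 14.47
position: [0.6058, 0.1144, 0.0912]
tool_rot: [0.824, 0.566, 0.001, 0.001]
ft_force: [0.4, -0.2, -0.7]
grip_width: 0.0401
grip_force: 0.0
```

Request:
move_arm:
  motion: "-0.08 -0.03 0 0 0; -0.08 -0.06 0 0 0; -0.08 -0.085 0 0 0; -0.08 -0.11 0 0 0; -0.08 -0.135 0 0 0; -0.08 -0.16 0 0 0; -0.08 -0.18 0 0 0; -0.08 -0.2 0 0 0; -0.08 -0.2 0 0 0"

```text
time: 15.22
position: [0.5898, 0.0763, 0.0894]
tool_rot: [0.824, 0.566, -0.0, -0.0]
ft_force: [0.6, -0.0, 0.7]
grip_width: 0.0398
grip_force: 0.0
```

Request:
move_arm:
  motion: "-0.08 -0.03 0 0 0; -0.08 -0.06 0 0 0; -0.08 -0.08 0 0 0; -0.08 -0.08 0 0 0; -0.08 -0.08 0 -0.2 0; -0.08 -0.08 0 -0.4 0; -0.08 -0.08 0 -0.4 0"

```text
time: 15.8
position: [0.5895, 0.0619, 0.1763]
tool_rot: [0.824, 0.566, 0.005, 0.004]
ft_force: [1.5, -0.5, 0.2]
grip_width: 0.0403
grip_force: 0.0
```

```bash
python3 - <<'E'
from h import *
for n in("scene","top"):
    im,W=rects(n,dict(panel=(.576,.033,.09,.05,.06),hi=(.576,.033,.08,.065,.08),post=(.5383,-.0905,.03,.078,.096)))
    cv2.imwrite(f"pics/{n}3.png",im[...,::-1])
E
```

```text
scene panel 1131 [0.5734 0.0261 0.054 ] rect [573.7  32.5] [176.8 112.5] 69.1 z [0.0508 0.054  0.0573] rgb [193 195 196]
scene hi 0
scene post 67 [ 0.5421 -0.0922  0.0863] rect [540.  -90.6] [19.8 21.4] 59.7 z [0.079  0.0869 0.0905] rgb [149  53  46]
top panel 134 [0.5691 0.0089 0.0545] rect [580.9  26.9] [168.7  79.3] 76.1 z [0.0502 0.054  0.0593] rgb [196 195 193]
top hi 0
top post 44 [ 0.5379 -0.0902  0.0865] rect [538.3 -90.8] [18.6 20. ] 63.7 z [0.0805 0.0865 0.0913] rgb [170  44  39]
```

View pics/scene3.png

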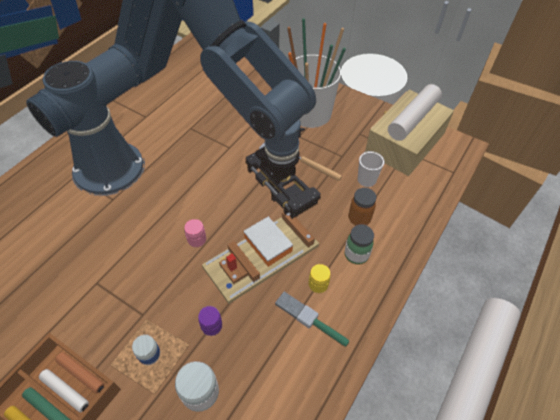

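The panel lies flat and white face up at (268,240), with its top at z = 0.054. I'll go back to the post.

Request:
move_arm:
  motion: "0.5 -0.8 0.035 -0.05 0; 0.5 -0.8 0.035 -0.05 0; 0.5 -0.8 0.035 -0.05 0; 0.5 -0.8 0.035 -0.05 0; 0.5 -0.8 0.035 -0.05 0; 0.5 -0.8 0.035 -0.05 0; 0.5 -0.8 0.035 -0.05 0; 0.5 -0.8 0.035 -0.05 0"

```text
time: 16.57
position: [0.5334, -0.0884, 0.1788]
tool_rot: [0.824, 0.567, -0.0, -0.001]
ft_force: [0.7, -0.6, -0.4]
grip_width: 0.0649
grip_force: 0.0
```

Request:
move_arm:
  motion: "0.5 0 0.027 0.15 0; 0.5 0 0.027 0.3 0; 0.5 0 0.027 0.45 0; 0.5 0 0.027 0.59 0; 0.5 0 0.027 0.59 0; 0.5 0 0.027 0.59 0; 0.5 0 0.027 0.59 0"

```text
time: 17.15
position: [0.5396, -0.0909, 0.0624]
tool_rot: [0.824, 0.567, 0.0, 0.001]
ft_force: [-0.1, 0.0, -0.7]
grip_width: 0.0656
grip_force: 0.0
```

Request:
move_arm:
  motion: "-1 0 0 0 0; -1 0 0 0 0; -1 0 0 0 0; -1 0 0 0 0; -1 0 0 0 0; -1 0 0 0 0; -1 0 0 0 0; -1 0 0 0 0; -1 0 0 0 0; -1 0 0 0 0; -1 0 0 0 0"
  newtons: 35

```text
time: 18.07
position: [0.5379, -0.0915, 0.0615]
tool_rot: [0.824, 0.566, -0.001, -0.001]
ft_force: [-2.1, -0.3, 3.4]
grip_width: 0.0195
grip_force: 35.0
```

Request:
move_arm:
  motion: "-1 0.02 0 0 0; -1 0.05 0 0 0; -1 0.08 0 0 0; -1 0.11 0 0 0; -1 0.14 0 0 0; -1 0.17 0 0 0; -1 0.2 0 0 0; -1 0.23 0 0 0; -1 0.26 0 0 0; -1 0.28 0 0 0; -1 0.3 0 0 0; -1 0.3 0 0 0"

```text
time: 19.07
position: [0.5593, -0.0354, 0.0615]
tool_rot: [0.824, 0.567, -0.001, -0.001]
ft_force: [-4.1, -1.6, 3.7]
grip_width: 0.0196
grip_force: 35.0
```

Request:
move_arm:
  motion: "-1 0.01 0 0 0; -1 0.02 0 0 0; -1 0.03 0 0 0; -1 0.035 0 0 0; -1 0.04 0 0 0; -1 0.045 0 0 0; -1 0.05 0 0 0; -1 0.05 0 0 0"

```text
time: 19.73
position: [0.5627, -0.0267, 0.0615]
tool_rot: [0.824, 0.567, -0.001, -0.0]
ft_force: [-4.4, -2.9, 5.0]
grip_width: 0.0198
grip_force: 35.0
```

Request:
move_arm:
  motion: "-1 0.005 0 0 0; -1 0.01 0 0 0; -1 0.01 0 0 0; -1 0.01 0 0 0"

```text
time: 20.07
position: [0.5634, -0.0248, 0.0615]
tool_rot: [0.824, 0.567, -0.001, -0.001]
ft_force: [-5.6, -2.7, 4.4]
grip_width: 0.0194
grip_force: 35.0
```

Request:
move_arm:
  motion: "-1 0.005 0 0 0; -1 0.01 0 0 0; -1 0.01 0 0 0; -1 0.01 0 0 0"

```text
time: 20.4
position: [0.5641, -0.023, 0.0615]
tool_rot: [0.824, 0.567, -0.001, -0.0]
ft_force: [-4.1, -4.1, 4.6]
grip_width: 0.0198
grip_force: 35.0
```

Request:
move_arm:
  motion: "-1 0.003 0 0 0; -1 0.006 0 0 0; -1 0.006 0 0 0; -1 0.006 0 0 0"

```text
time: 20.73
position: [0.5644, -0.0221, 0.0615]
tool_rot: [0.824, 0.567, -0.001, -0.0]
ft_force: [-4.8, -3.4, 4.3]
grip_width: 0.0196
grip_force: 35.0
```

Request:
move_arm:
  motion: "-1 0.005 0 0 0; -1 0.008 0 0 0; -1 0.008 0 0 0; -1 0.008 0 0 0"

```text
time: 21.07
position: [0.5645, -0.022, 0.0615]
tool_rot: [0.824, 0.567, -0.002, 0.0]
ft_force: [-6.5, -9.0, 5.3]
grip_width: 0.0199
grip_force: 35.0
```

Request:
move_arm:
  motion: "-1 0.005 0 0 0; -1 0.008 0 0 0; -1 0.008 0 0 0; -1 0.008 0 0 0"

```text
time: 21.4
position: [0.5645, -0.022, 0.0615]
tool_rot: [0.824, 0.567, -0.003, 0.0]
ft_force: [-9.2, -13.8, 5.2]
grip_width: 0.0199
grip_force: 35.0
```

The jaw has stopped and the force has risen, so it is snug. I'll relieve the force, release and retreat.

Request:
move_arm:
  motion: "-1 -0.012 0 0 0; -1 -0.012 0 0 0; 0.3 -0.012 0 0 0; 0.3 -0.012 0 0 0; 0.3 -0.012 0 0 0; 0.3 -0.012 0 0 0; 0.3 -0.012 0 0 0; 0.3 -0.012 0 0 0; 0.3 -0.012 0 0 0"

```text
time: 22.15
position: [0.5661, -0.0206, 0.0615]
tool_rot: [0.824, 0.566, 0.0, 0.0]
ft_force: [-0.3, 0.4, 0.8]
grip_width: 0.0541
grip_force: 0.0
```

Request:
move_arm:
  motion: "0.3 0 0 -0.15 0; 0.3 0 0 -0.35 0; 0.3 0 0 -0.55 0; 0.3 0 0 -0.75 0; 0.3 0 0 -0.75 0; 0.3 0 0 -0.75 0"

```text
time: 22.65
position: [0.5678, -0.021, 0.2145]
tool_rot: [0.824, 0.566, 0.002, 0.003]
ft_force: [0.1, 0.0, -1.1]
grip_width: 0.0561
grip_force: 0.0
```

Request:
move_arm:
  motion: "0.3 -0.9 0 0 0; 0.3 -0.9 0 0 0; 0.3 -0.9 0 0 0; 0.3 -0.9 0 0 0; 0.3 -0.9 0 0 0; 0.3 -0.9 0 0 0; 0.3 -0.9 0 0 0; 0.3 -0.9 0 0 0"

```text
time: 23.32
position: [0.5011, -0.1873, 0.2106]
tool_rot: [0.824, 0.567, -0.0, -0.001]
ft_force: [0.5, 0.4, -0.7]
grip_width: 0.0566
grip_force: 0.0
```

```bash
python3 - <<'E'
from h import *
ex=np.array([.9336,-.3584]);ey=np.array([.3584,.9336]); c=np.array([.579,.0138])
for n in("scene","top"):
    im,W=rects(n,dict(tin=(.502,-.368,.045,.055,.085),post=(.5645,-.022,.03,.078,.096)))
    hsv=cv2.cvtColor(im,cv2.COLOR_RGB2HSV); D=W[...,:2]-c
    s=(hsv[...,1]<40)&(W[...,2]>.047)&(W[...,2]<.061)&(abs(D@ex)<.085)&(abs(D@ey)<.13)
    p=W[s]; r=cv2.minAreaRect((p[:,:2]*1000).astype(np.float32)); cc=np.array(r[0])/1000-c
    print(n,r,np.median(p[:,2]),"a,b",cc@ex,cc@ey)
    cv2.imwrite(f"pics/{n}4.png",im[...,::-1])
E
```

```text
scene tin 443 [ 0.506  -0.3698  0.067 ] rect [ 504.1 -369.3] [48.7 48.2] 31.9 z [0.0571 0.0683 0.0715] rgb [169 176 177]
scene post 61 [ 0.5678 -0.0225  0.086 ] rect [567.1 -21.9] [19.5 19.4] 72.3 z [0.08   0.0866 0.09  ] rgb [148  53  48]
scene ((590.0110473632812, 68.07325744628906), (95.80390167236328, 118.13678741455078), 69.95034790039062) 0.05406918699554042 a,b -0.009171621650390588 0.05461587252685548
top tin 121 [ 0.497  -0.3774  0.0681] rect [ 495.6 -380.1] [28.3 47.7] 63.7 z [0.0628 0.0683 0.0737] rgb [185 191 191]
top post 38 [ 0.5647 -0.0215  0.0864] rect [565.  -21.8] [17.4 18.3] 75.4 z [0.0811 0.0868 0.0907] rgb [173  45  40]
top ((589.9061889648438, 67.74263000488281), (93.9437026977539, 114.36551666259766), 69.25051879882812) 0.05332031175945784 a,b -0.009151020576171882 0.05426961749755859
```

View pics/scene4.png

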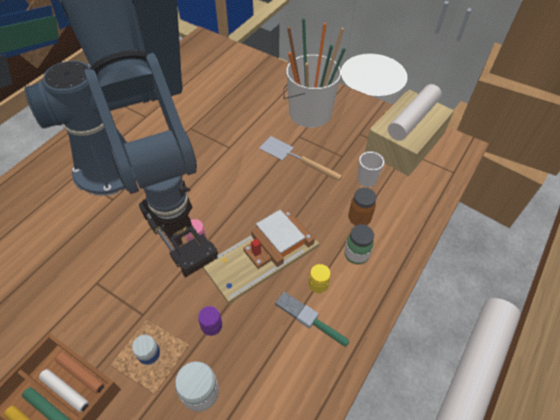

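The panel lies white face up between the shut jaws at (282,232), square to them, with a = −9 mm. The post stayed where it was released, the tin is upright on the mat at (145,348), and the bystanders haven't moved.

```bash
python3 -c "
from rig import robot
print(robot.hand_in())"
```

```text
the job is handed in; nothing more can be done
None
```

I handed the job in, with no verdict returned: in the last images the tin stands upright on the mat and the panel lies flat, white face up, snug between the shut jaws.

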